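# Gauge the socket and fit the matching post

## Robot

A 6-joint arm with a two-finger parallel gripper is mounted at the origin on a cart in front of the work surface, level with it; the furniture and walls round the work are solid. World frame = base frame: x ahead of the robot, y to its left, z up, the work surface at z = 0. Lengths are in mm, angles in rad, forces in N, time in s.
With the tool pointing down it reaches from about 350 to 975 mm from the base axis. Payload 7.1 kg.
Tool frame: the origin (TCP) lies midway between the tips of the shut fingers; the grasp point (between the pads) lies env.hold_point_z behind it (env.hold_point_z is the distance from the TCP to the grasp point, in mm); z points along the fingers, y is the line along which they close (so a half turn about z gives the same grasp; the last joint's range is limited). The gripper opens to 88 mm and grips with 3 to 60 N. Pads are 20 mm wide; open, the fingers measure 115 mm over their backs; the gripper's body (75 mm by 178 mm) begins 61 mm behind the grasp point.
Start: joints at [1.133, 0.423, 1.63, -0, 1.089, -0.019], TCP at [254.133, 570.983, 222.675] pointing down, gripper open.
Joint ranges: [-3, 3], [-0.9, 2.11], [0.09, 2.58], [-1.31, 4.45], [0.11, 2.69], [-2.54, 2.54]. Speed limits (rad/s): [2.39, 2.39, 3.01, 3.14, 3.14, 3.14].

## Interface

Orientations are given as a unit quaternion [x, y, z, w].
In Python, from station import env gives the robot as it stands. Calls block until the motion is done:
- env.reach(position, orientation): joint-space move of the TCP to a pose.
- env.move_l(position, rot=None, rate=150, f_stop=None): straight line of the TCP; rot=None keeps the orientation; rate is the mean speed in mm/s. With f_stop (N) it stops when the force on the tool has changed by that much, and returns True; else False.
- env.move_joints(angles): joint-space move.
- env.set_gripper(opening): finger opening in mm; the grip force is fixed at half the most; returns when the fingers have stopped.
- env.hold(seconds).
- env.ik(position, orientation): joint angles nearest the present ones, or None.
- env.read_state(): the state.
- env.camera(name): name is "side" or "top" or "wrist"; returns the picture (480x640x3 uint8, blue, green, red); there is no depth.
- env.camera_params(name): a dict with "fx", "fy", "cx", "cy" (pixels), "dist" ([k1, k2, p1, p2, k3] as OpenCV has them; the pictures are not rectified), "pose" (4x4, takes a point from camera to world coordinates); the wrist camera has in their place "tool_from_camera" (4x4, takes a point from camera to tool coordinates, whose origin is the TCP and whose axes are the flange's). Camera axes: x right, y up, looking along -z (the intrinsics and any distortion apply to the point x, -y, -z); pixel columns grow to the right and rows downward; lengths in mm; the calibration is good to about 2 mm. A picture is of the moment at which its call begins: read the wrist's pose just before it. camera_params takes no time and is no camera call.
A pose or a line that the arm cannot do raises env.IKError and nothing moves.
- env.sign_off(): hands the job in; it is judged then, once.
Trained networks look in the newest picture that a camera, given by its name, has taken for a name from the list of things; names that differ only in an ending like _2 or _b are one class to them, and where a whole thing is asked for, a point or a joint stands for the part that bears it (a point fixed in the world has none). Each returns a list of dicts, best first, with "confidence" (0 to 1); they miss things now and then, are a little off and sometimes report something else, mostly with a low value. They report only what shows in the picture. A call takes as long as a camera call.
- env.boxes_of(camera, thing): "xy" ([column, row] in pixels, amid what is visible of it).
- env.trace(camera, thing): "mask" (480x640 bool, what is visible of it) and "xy" ([column, row] in pixels, amid what is visible of it).
- env.pinpoint(camera, thing): "xy" ([column, row] in pixels: a listed point, or the origin of a listed thing).
The state is a dict: "time_s": time; "qpos": joint angles; "dq": joint speeds; "tau": joint torques, N m; "tool_pos": TCP position; "orientation": TCP orientation; "force": force on the tool from outside, world axes, zero at the start; "wrist_torque": the same for the moment, N m; "width": finger opening in mm; "grip_force": force on a finger pad.
Only numpy, scipy, OpenCV 4.12 (cv2) and the standard library are available. Lean on these libraries where they do the work, as an engineer would, in place of code of your own. Each camera call takes 0.05 s, during which the arm holds its last target. There are 200 camera calls.

## Task

The wooden plate stand is missing one of its four posts. Feel how deep the empty socket is by gently lowering the steel depth rod until it rests on the bottom; put the rod back in its hole in the rack and gently seat the one spare post whose top comes level with the other three. Choose by the measured depth: do not try the posts in turn, and leave the two you do not need standing in the rack and the things around undisturbed.

Things in the scene. Friction and masses are not known exactly. Their poses are not given: they have to be found in the camera images.
- socket (a point): centre of the empty socket's mouth on the stand's top face; axes as the stand's. A round blind vertical hole, 19 mm in diameter with a 3 mm countersink; its flat bottom, a firm thin cork pad, lies 20, 32 or 44 mm below the mouth, differently each time. The other posts rise 48 mm above this face: so the 68 mm post fits the 20 mm depth, the 80 mm one 32 mm, the 92 mm one 44 mm
- stand: plate stand, fixed: square board of medium brown wood 160 x 160 x 56 mm, origin at the centre of its underside, z up. Fixed posts of 16 mm diameter near three corners, at (50, 50), (50, -50) and (-50, 50) mm; the empty socket is at (-50, -50) mm
- rack: dark wooden rack, fixed: block 70 x 240 x 36 mm, origin at the centre of its underside, long along its y. Holes 28 mm deep (floor 8 mm above the worktop) with 3 mm countersinks in a row at y = -90, -42, 6 mm (19 mm diameter, for posts) and y = 90 mm (13 mm diameter, for the rod)
- rod_hole (a point): centre of the floor of the rod's hole in the rack, 28 mm below the rack's top
- rod: depth rod, upright in its rack hole at the start: 150 mm long, origin at its lower tip, z along it to the grip. Steel shaft 10 mm in diameter with dark rings 20, 32 and 44 mm from the tip; the top 45 mm is a brass grip of 16 mm diameter. 80 g
- post_short: short spare post: plain light-wood dowel, 16 mm diameter, 68 mm long, origin at the centre of its foot, z along it to its top. Stands upright in one of the rack's three wider holes, which one varies; its lower 28 mm are hidden in the rack at the start
- post_medium: medium spare post: plain light-wood dowel, 16 mm diameter, 80 mm long, origin at the centre of its foot, z along it to its top. Stands upright in one of the rack's three wider holes, which one varies; its lower 28 mm are hidden in the rack at the start
- post_long: long spare post: plain light-wood dowel, 16 mm diameter, 92 mm long, origin at the centre of its foot, z along it to its top. Stands upright in one of the rack's three wider holes, which one varies; its lower 28 mm are hidden in the rack at the start
- post_short_top (a point): centre of the short post's top face
- post_medium_top (a point): centre of the medium post's top face
- post_long_top (a point): centre of the long post's top face
- mug: bystander: green and white mug, 88 mm tall, behind the work
- salt: bystander: white shaker, 88 mm tall, behind the rack
- pepper: bystander: dark brown shaker with white top, 88 mm tall, behind the rack
- tumbler: bystander: tall drinking glass, 70 mm across, 162 mm tall, behind the stand to the left

How it is judged (in metres and radians):
On the way:
1. the rod's tip rests on the bottom of the empty socket, felt with a light push (horizontal distance between rod and socket below 0.009 m and z of rod in the frame of socket below -0.016 m and (contact force between rod and floor_a_c0 above 0.5 N or contact force between rod and floor_b_c0 above 0.5 N or contact force between rod and floor_c_c0 above 0.5 N)), for 0.1 s.
At the end, for the whole second after the job is handed in: One post stands still and upright (within 0.2 rad) in the socket, its top level with the other posts within 4 mm; the other two stand in the rack within 20 mm of their start; the rod is back, upright (within 0.25 rad), its tip within 6 mm of the floor centre of its rack hole (((z of post_short_top in the frame of socket between 0.044 and 0.052 m and horizontal distance between post_short_top and socket below 0.014 m and angle between each of post_short, post_medium, post_long's own z axis and vertical below 0.2 rad and linear speed of post_short below 0.02 m/s and distance of each of post_medium, post_long from where it was at the start of the episode below 0.02 m) or (z of post_medium_top in the frame of socket between 0.044 and 0.052 m and horizontal distance between post_medium_top and socket below 0.014 m and angle between each of post_medium, post_short, post_long's own z axis and vertical below 0.2 rad and linear speed of post_medium below 0.02 m/s and distance of each of post_short, post_long from where it was at the start of the episode below 0.02 m) or (z of post_long_top in the frame of socket between 0.044 and 0.052 m and horizontal distance between post_long_top and socket below 0.014 m and angle between each of post_long, post_short, post_medium's own z axis and vertical below 0.2 rad and linear speed of post_long below 0.02 m/s and distance of each of post_short, post_medium from where it was at the start of the episode below 0.02 m)) and horizontal distance between rod and rod_hole below 0.006 m and z of rod in the frame of rod_hole below 0.006 m and angle between rod's own z axis and vertical below 0.25 rad and linear speed of rod below 0.02 m/s); the robot touches nothing.
It fails at once if the rod or a post is pressed on the socket's bottom with more than 25 N (contact force between any of rod, post_short, post_medium, post_long and floor_a_c0 above 25 N or contact force between any of rod, post_short, post_medium, post_long and floor_b_c0 above 25 N or contact force between any of rod, post_short, post_medium, post_long and floor_c_c0 above 25 N).
It fails at once if the rod or a post is pushed against the stand with more than 25 N (contact force between any of rod, post_short, post_medium, post_long and stand above 25 N).
It fails at once if a second spare post is taken from its place (distance of each of post_short, post_medium from where it was at the start of the episode above 0.03 m or distance of each of post_short, post_long from where it was at the start of the episode above 0.03 m or distance of each of post_medium, post_long from where it was at the start of the episode above 0.03 m).
It fails at once if a bystander is moved more than 30 mm (distance of any of mug, salt, pepper, tumbler from where it was at the start of the episode above 0.03 m).
It also fails if it takes over 72 s, if anything falls off the work surface, if the arm or the gripper's body presses on something with over 40 N, if the wrist force passes 120 N, or if a joint passes its speed limit or range.

## Working session

There is one attempt and no reset: what is moved stays moved. The work goes in short steps, each a Python script; the robot and the scene stay as the last script left them, time stands still between calls to the robot, and variables do not carry over. Pictures are saved under pics/ and viewed, at most 10 in all, crops included, and the job is handed in when it is done.

```bash
ls; mkdir -p pics
python3 - <<'E'
from station import env
import cv2,numpy as np
print(env.hold_point_z, env.read_state())
ims=[]
for c in("side","top"):
    im=env.camera(c);cv2.imwrite(f"pics/{c}0.png",im)
    p=env.camera_params(c);print(c,p)
    for t in["socket","stand","rack","rod_hole","rod","post_short_top","post_medium_top","post_long_top","post_short","post_medium","post_long"]:
        print(c,t,[(np.round(d["xy"],1).tolist(),round(d["confidence"],2)) for d in env.pinpoint(c,t)[:3]])
print(env.camera_params("wrist"))
E
```

```text
pics
station.py
18.700000000000003 {'time_s': 0.0, 'qpos': array([ 1.13298176e+00,  4.23880092e-01,  1.63066518e+00, -1.37974128e-05,
        1.08863528e+00, -1.90166372e-02]), 'dq': array([ 0.00044883,  0.00010888,  0.00041925, -0.00018042,  0.00069686,
       -0.00097398]), 'tau': array([-1.37066447e-03, -5.44607484e+01, -2.73669702e+01,  6.43134350e-02,
        2.25946424e-02, -1.02303331e-04]), 'tool_pos': array([253.91645789, 570.48469758, 221.88696068]), 'orientation': array([ 2.07868834e-01,  9.78156387e-01, -7.74708677e-04, -1.73826036e-04]), 'force': array([-0.35988653, -0.26022037, -0.09579966]), 'wrist_torque': array([-0.05239019,  0.03550115, -0.00280851]), 'grip_force': 0.0, 'width': 88.04797107460242}
side {'fx': 473.3605469881942, 'fy': 473.3605469881942, 'cx': 321.44167981291423, 'cy': 244.15074089415714, 'dist': array([-0.05383836,  0.        ,  0.        ,  0.        ,  0.        ]), 'pose': array([[ 8.09135241e-01,  2.02705327e-01, -5.51553001e-01,
        -1.18746475e+01],
       [-5.87011027e-01,  2.36020282e-01, -7.74411054e-01,
        -9.00722017e+02],
       
[... 1655 characters left out ...]
2], 0.37)]
top post_short [([337.9, 190.0], 0.75), ([416.3, 286.3], 0.5)]
top post_medium [([377.6, 276.5], 0.4)]
top post_long [([406.5, 279.0], 0.55)]
{'fx': 348.28714893427406, 'fy': 348.28714893427406, 'cx': 314.05500539531937, 'cy': 236.1055712313992, 'dist': array([-0.02552741,  0.        ,  0.        ,  0.        ,  0.        ]), 'tool_from_camera': array([[-7.17276036e-04,  9.64664546e-01,  2.63480170e-01,
         7.16606366e+01],
       [ 9.99999741e-01,  6.77334424e-04,  2.42429426e-04,
        -7.80766848e-01],
       [ 5.53988825e-05,  2.63480276e-01, -9.64664782e-01,
        -1.62778578e+02],
       [ 0.00000000e+00,  0.00000000e+00,  0.00000000e+00,
         1.00000000e+00]])}
```

View pics/top0.png

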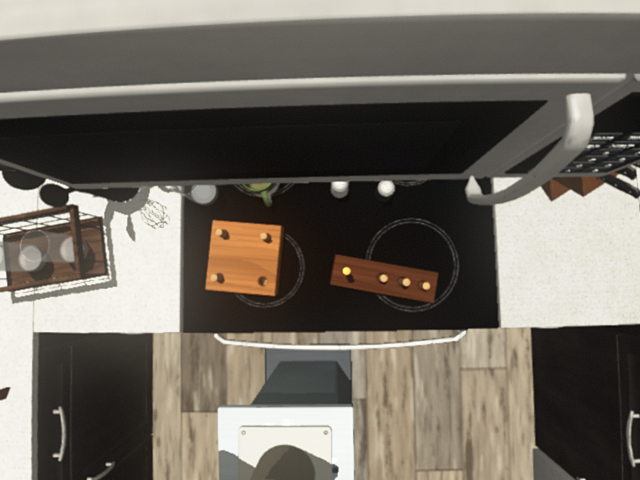

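View pics/side0.png

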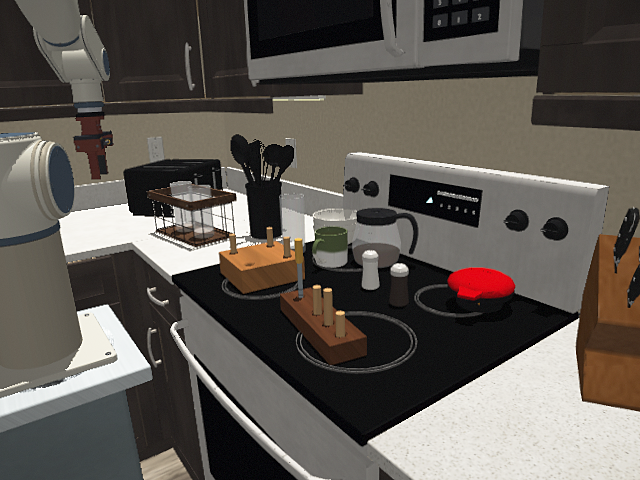

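```bash
cat > h.py <<'E'
from station import env
import cv2,numpy as np
from scipy.spatial.transform import Rotation as R
def cam(c,st=None):
    p=env.camera_params(c)
    if c=="wrist":
        st=st or env.read_state(); T=np.eye(4); T[:3,:3]=R.from_quat(st["orientation"]).as_matrix(); T[:3,3]=st["tool_pos"]
        P=T@p["tool_from_camera"]
    else: P=p["pose"]
    K=np.array([[p["fx"],0,p["cx"]],[0,p["fy"],p["cy"]],[0,0,1]])
    return K,p["dist"],P
def ray(cm,xy):
    K,d,P=cm; u=cv2.undistortPoints(np.array([[xy]],float),K,d)[0,0]
    return P[:3,3],P[:3,:3]@np.array([u[0],-u[1],-1.])
def onz(cm,xy,z):
    o,d=ray(cm,xy); return o+d*(z-o[2])/d[2]
def proj(cm,X):
    K,d,P=cm; q=(np.atleast_2d(X)-P[:3,3])@P[:3,:3]; q=q*[1,-1,-1]
    return cv2.projectPoints(q,np.zeros(3),np.zeros(3),K,d)[0][:,0]
def tri(a,b):
    (o,d),(p,e)=a,b; s=np.linalg.lstsq(np.c_[d,-e],p-o,rcond=None)[0]
    A,B=o+d*s[0],p+e*s[1]; return (A+B)/2,np.linalg.norm(A-B)
E
python3 - <<'E'
from h import *
np.set_printoptions(precision=1,suppress=True)
s,t=cam("side"),cam("top")
print("socket",tri(ray(s,(252.3,266.8)),ray(t,(264.3,281.5))), onz(t,(264.3,281.5),56))
print("rackc", onz(t,(380.7,279.4),0))
print("rodhole",onz(t,(343.6,275.4),8), onz(s,(300.1,309.5),8))
E
```

```text
socket (array([450.5,  36.8,  47.8]), np.float64(9.572124811182922)) [446.4  37.8  56. ]
rackc [ 446.1 -231.     0. ]
rodhole [ 457.2 -143.     8. ] [ 460.3 -155.8    8. ]
```

Top: stand at the left centre, with the empty socket near (264,282). The rack is on the right, with the brass rod at (346,271) and posts at (383,279), (406,283) and (427,286). Side: the shortest post is furthest from the rod (340,315). The middle and near posts, at (328,290) and (317,287), are taller. Next I'll look closer with the wrist camera.

```bash
cat >> h.py <<'E'
def down(yaw): # tool x at given world yaw, z down
    c,s=np.cos(yaw),np.sin(yaw)
    return R.from_matrix(np.array([[c,s,0],[s,-c,0],[0,0,-1]])).as_quat()
E
python3 - <<'E'
from h import *
np.set_printoptions(precision=1,suppress=True)
things=["socket","stand","rack","rod_hole","rod","post_short_top","post_medium_top","post_long_top"]
ims=[]
for k,(x,y) in enumerate([(450,-60),(450,-210),(450,70)]):
    env.reach([x,y,270],down(np.pi+np.arctan2(y,x)))
    env.hold(.3)
    st=env.read_state(); im=env.camera("wrist"); cv2.imwrite(f"pics/w{k}.png",im); np.save(f"pics/w{k}.npy",np.r_[st["tool_pos"],st["orientation"]])
    cm=cam("wrist",st)
    for t in things:
        z={"socket":56,"stand":0,"rack":0,"rod_hole":8,"rod":8,"post_short_top":76,"post_medium_top":88,"post_long_top":100}[t]
        print(k,t,[(np.round(d["xy"],1),round(d["confidence"],2),onz(cm,d["xy"],z)[:2]) for d in env.pinpoint("wrist",t)[:2]])
print(env.read_state()["time_s"])
a=[cv2.imread(f"pics/w{k}.png") for k in(0,1)]
cv2.imwrite("pics/w01.png",cv2.resize(np.hstack(a),(800,300)))
E
```

```text
0 socket [(array([402.4, 195.3]), 0.69, array([447.7,  36.7]))]
0 stand [(array([428. , 223.9]), 0.6, array([499.1,  79.9])), (array([402.3, 194.6]), 0.23, array([457.1,  49.7]))]
0 rack [(array([176.8, 216.3]), 0.97, array([ 446.8, -236.4]))]
0 rod_hole [(array([247.6, 220.9]), 0.98, array([ 463.1, -146.2]))]
0 rod [(array([243. , 224.7]), 0.97, array([ 467.2, -152.8])), (array([181. , 221.3]), 0.48, array([ 452.5, -229.3]))]
0 post_short_top [(array([ 63.5, 223.3]), 0.76, array([ 425.9, -326.7]))]
0 post_medium_top [(array([147.2, 235.9]), 0.57, array([ 449. , -234.1]))]
0 post_long_top [(array([142.1, 216.4]), 0.73, array([ 426.5, -227.7])), (array([ 95. , 235.7]), 0.55, array([ 439.3, -280.2]))]
1 socket []
1 stand [(array([551. , 138.4]), 0.94, array([502.,  83.]))]
1 rack [(array([292.4, 207.5]), 0.88, array([ 446.7, -238.3])), (array([365.2, 191.3]), 0.54, array([ 466.5, -147.1]))]
1 rod_hole [(array([363. , 192.1]), 0.83, array([ 464.8, -150.6]))]
1 rod [(array([363.8, 195.8]), 0.91, array([ 469.4, -151.4])), (array([262.5, 217.9]), 0.66, array([ 441.7, -276.8]))]
1 post_short_top [(array([204.7, 242.2]), 0.76, array([ 430.1, -329.5]))]
1 post_medium_top [(array([293.2, 225.2]), 0.77, array([ 451. , -233.6]))]
1 post_long_top [(array([245.8, 235.5]), 0.89, array([ 438.3, -278.9]))]
2 socket [(array([287. , 204.2]), 0.97, array([449.4,  38.3]))]
2 stand [(array([321.3, 238.9]), 0.75, array([498.1,  85.2]))]
2 rack [(array([ 65.8, 161.3]), 0.86, array([ 447.6, -241.7]))]
2 rod_hole [(array([139. , 190.1]), 0.79, array([ 468.3, -146.3]))]
2 rod [(array([136. , 188.9]), 0.7, array([ 467.4, -150. ]))]
2 post_short_top [(array([ 67.8, 161.8]), 0.27, array([ 435.8, -187.1])), (array([ 64.7, 308.7]), 0.18, array([ 603.5, -196.5]))]
2 post_medium_top [(array([ 17.2, 169.6]), 0.77, array([ 449. , -230.3]))]
2 post_long_top []
7.5417
```

View pics/w1.png

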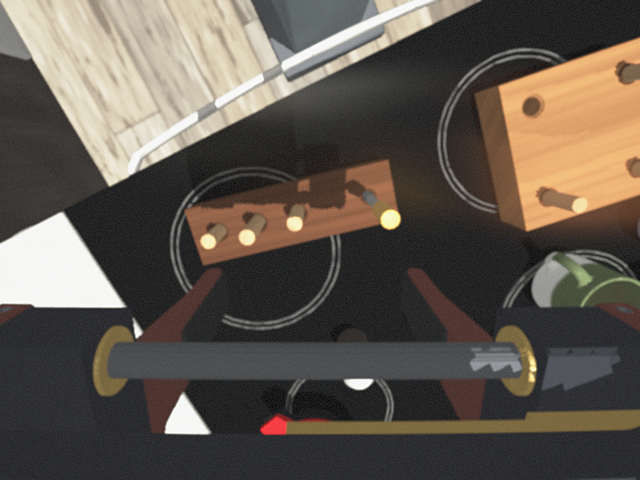

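View pics/w2.png

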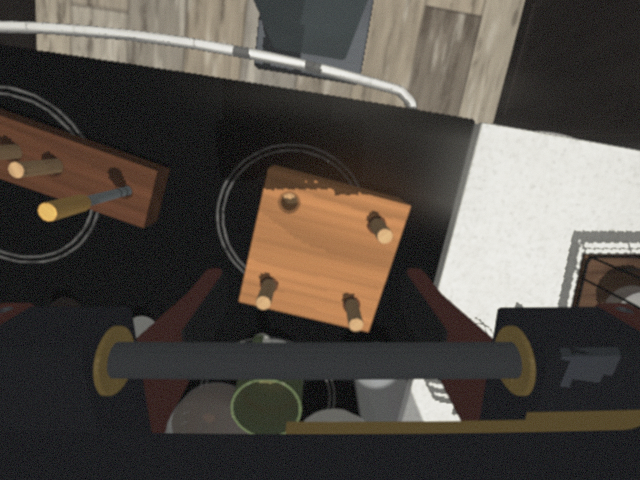

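Wrist pictures: w1 shows the post tops at (209,241) short, (247,237) long and (295,224) medium, with the rod top at (390,219). w2 shows the empty socket at (289,202). These match the network results. I'll refine the positions and look closely at the socket before grasping.

Run:
```python
from h import *
np.set_printoptions(precision=1,suppress=True)
def c(k):
    a=np.load(f"pics/w{k}.npy"); return cam("wrist",dict(tool_pos=a[:3],orientation=a[3:]))
for n,p,z in[("short",(209,241),76),("long",(247,237),100),("med",(295,224),88),("rod",(390,219),158)]: print(n,onz(c(1),p,z))
print("rod w2",onz(c(2),(48,212),158),tri(ray(c(1),(390,219)),ray(c(2),(48,212))))
# closer looks at socket from two opposite yaws
for k,(yaw,off) in enumerate([(np.pi+.08,0),(np.pi/2,0),(np.pi*1.5-.1,0)]):
    xy=np.array([448.5,37.5])-20*np.array([np.cos(yaw),np.sin(yaw)])
    try: env.reach([*xy,175],down(yaw))
    except env.IKError: print("ik",k); continue
    env.hold(.3); st=env.read_state(); im=env.camera("wrist"); cv2.imwrite(f"pics/s{k}.png",im)
    cm=cam("wrist",st)
    print(k,[(np.round(d["xy"],1),round(d["confidence"],2),onz(cm,d["xy"],56)) for d in env.pinpoint("wrist","socket")[:2]])
    p=proj(cm,[[448.5,37.5,56]])[0].astype(int); print(p)
    q=im[max(p[1]-50,0):p[1]+50,max(p[0]-50,0):p[0]+50]; cv2.imwrite(f"pics/sc{k}.png",cv2.resize(q,(260,260)))
import os
fs=[cv2.imread(f"pics/sc{k}.png") for k in range(3) if os.path.exists(f"pics/sc{k}.png")]
cv2.imwrite("pics/sc.png",np.hstack(fs))
```

```text
short [ 430.4 -324.4   76. ]
long [ 439.7 -278.3  100. ]
med [ 450.2 -231.2   88. ]
rod [ 465.4 -149.2  158. ]
rod w2 [ 465.9 -148.5  158. ] (array([ 465.9, -149.1,  157.2]), np.float64(0.4064045881700608))
0 [(array([312.9, 203. ]), 0.78, array([446.8,  35.9,  56. ]))]
[314 205]
1 [(array([309.6, 208.2]), 0.9, array([444.8,  35.4,  56. ]))]
[314 205]
ik 2
```

View pics/sc.png

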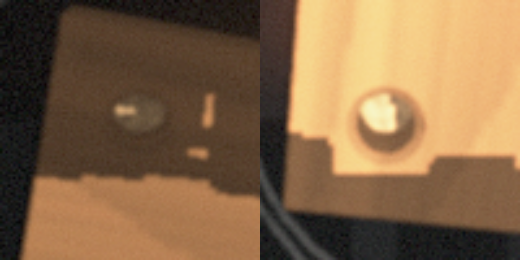

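Run:
```python
from h import *
np.set_printoptions(precision=1,suppress=True)
th=np.linspace(0,2*np.pi,60)
def panel(im,cm,c):
    p=proj(cm,[[448,39,56]])[0]; x0,y0=(p-33).astype(int)
    q=cv2.resize(im[y0:y0+66,x0:x0+66],(400,400),interpolation=cv2.INTER_CUBIC).astype(float)
    q=(np.clip((q-q.min())/(np.percentile(q,99)-q.min()),0,1)**.5*255).astype(np.uint8)
    o=q.copy()
    for r,z,col in((12.5,56,(0,255,0)),(9.5,53,(255,0,0))):
        P=proj(cm,np.c_[c[0]+r*np.cos(th),c[1]+r*np.sin(th),0*th+z])
        cv2.polylines(o,[((P-[x0,y0]+.5)*400/66).astype(int)],True,col,1)
    return o
c=(447.7,39)
st=env.read_state(); a=panel(env.camera("wrist"),cam("wrist",st),c)
yaw=np.pi-.6
env.reach([*(np.array([448,39])+np.array([10,0])),175],down(yaw)); env.hold(.3)
st=env.read_state(); print(st["time_s"]);b=panel(env.camera("wrist"),cam("wrist",st),c)
cv2.imwrite("pics/ov.png",np.hstack([a,b]))
```

```text
11.4917
```

View pics/ov.png

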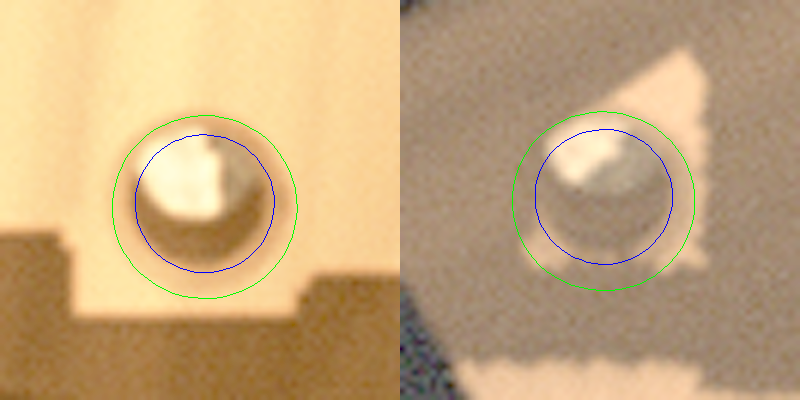

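The overlay fits the countersink and bore in both views (left ring centred near (201,202), right near (601,198)), so the socket is at about (447.3, 39.4). Next I'll grasp the rod.

Run:
```python
from h import *
np.set_printoptions(precision=2,suppress=True)
yaw=1.376; q=down(yaw); X,Y=465.6,-149.1
env.reach([X,Y,230],q); env.set_gripper(50)
print(env.move_l([X,Y,119],rate=100,f_stop=8))
env.set_gripper(8); env.hold(.2)
s=env.read_state(); print(s["tool_pos"],s["width"],s["grip_force"],s["force"],s["qpos"],s["time_s"])
np.save("grasp_rod.npy",np.r_[s["tool_pos"],s["orientation"]])
print(env.ik([447.3,39.4,230],q))
env.move_l([X,Y,225],rate=100)
s=env.read_state(); print(s["tool_pos"],s["width"],s["grip_force"],s["force"],s["time_s"])
im=env.camera("wrist"); cv2.imwrite("pics/g.png",im)
im2=env.camera("side"); r=[env.pinpoint("side","rod")[:1]]; print([d["xy"] for d in r[0]], proj(cam("side"),[[X,Y,114],[X,Y,264]]))
p=proj(cam("side"),[[X,Y,190]])[0].astype(int)
cv2.imwrite("pics/g2.png",np.hstack([cv2.resize(im,(400,300)),cv2.resize(im2[p[1]-60:p[1]+60,p[0]-80:p[0]+80],(400,300))]))
```

```text
False
[ 465.71 -149.14  119.08] 15.552100404280418 30.000271064636763 [-0.09 -0.17  1.79] [-0.33  0.39  2.    0.    0.76 -0.14] 15.1833
[ 0.06  0.15  2.   -0.    0.99  0.26]
[ 465.16 -148.94  224.37] 15.422459851006405 29.99988960335031 [ 0.9   0.07 -2.  ] 16.3917
[[297.9, 260.2]] [[298.26 259.49]
 [294.97 185.23]]
```

View pics/g2.png

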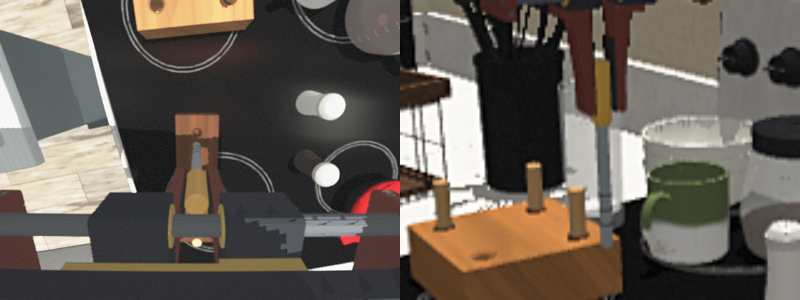

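Left, the wrist view shows the rod between the fingers. Right, the rod hangs vertical, with its tip where the projection puts it (298,260 in the side view). Next I'll probe the socket.

Run:
```python
from h import *
np.set_printoptions(precision=2,suppress=True)
X,Y=447.3,39.4
env.move_l([X,Y,225],rate=200)
env.move_l([X,Y,176],rate=80); env.hold(.2)
s=env.read_state(); print(s["tool_pos"],s["force"])
hit=env.move_l([X,Y,119],rate=12,f_stop=3)
s=env.read_state(); print(hit,s["tool_pos"],s["force"],s["time_s"])
z=s["tool_pos"][2]; env.hold(.3)
s=env.read_state(); print("tip",s["tool_pos"][2]-111.08,s["tool_pos"],s["force"],s["wrist_torque"],s["time_s"])
```

```text
[447.68  39.41 176.5 ] [-0.21  0.44 -1.38]
True [447.42  39.41 123.03] [-0.68  0.49  5.19] 22.425
tip 11.944048381478325 [447.41  39.41 123.02] [0.26 0.05 5.07] [-0.09  0.16  0.01] 22.725
```

Contact came at tip z = 11.9 mm, so the depth is 44 mm and the long post (the middle hole of the three) is needed. I'll return the rod and then take that post.

Run:
```python
from h import *
np.set_printoptions(precision=2,suppress=True)
g=np.load("grasp_rod.npy")
env.move_l([447.3,39.4,225],rate=100)
env.move_l([465.7,-149.1,225],rate=200)
env.move_l([465.7,-149.1,152],rate=100); env.hold(.2)
hit=env.move_l([465.7,-149.1,118.5],rate=25,f_stop=5)
s=env.read_state(); print(hit,s["tool_pos"],s["force"],s["time_s"])
if s["tool_pos"][2]<121.5:
    env.set_gripper(50); env.move_l([465.7,-149.1,230],rate=150)
    q=down(1.376); X,Y=439.6,-278.5
    env.reach([X,Y,200],q); env.hold(.2)
    st=env.read_state(); env.camera("wrist"); cm=cam("wrist",st)
    for t,z in(("post_long_top",100),("rod_hole",8),("post_medium_top",88)): print(t,[(onz(cm,d["xy"],z),round(d["confidence"],2)) for d in env.pinpoint("wrist",t)[:2]])
    im=env.camera("side"); p=proj(cam("side"),[[460,-200,80]])[0].astype(int); cv2.imwrite("pics/r.png",cv2.resize(im[p[1]-75:p[1]+75,p[0]-100:p[0]+100],(640,480)))
print(env.read_state()["time_s"])
```

```text
True [ 465.71 -149.1   119.03] [-0.19 -0.25  4.86] 27.3417
post_long_top [(array([ 438.14, -279.96,  100.  ]), 0.56), (array([ 445.11, -260.96,  100.  ]), 0.19)]
rod_hole [(array([ 452.11, -231.87,    8.  ]), 0.55)]
post_medium_top [(array([ 447.14, -233.26,   88.  ]), 0.94), (array([ 438.72, -282.13,   88.  ]), 0.18)]
29.9917
```

View pics/r.png

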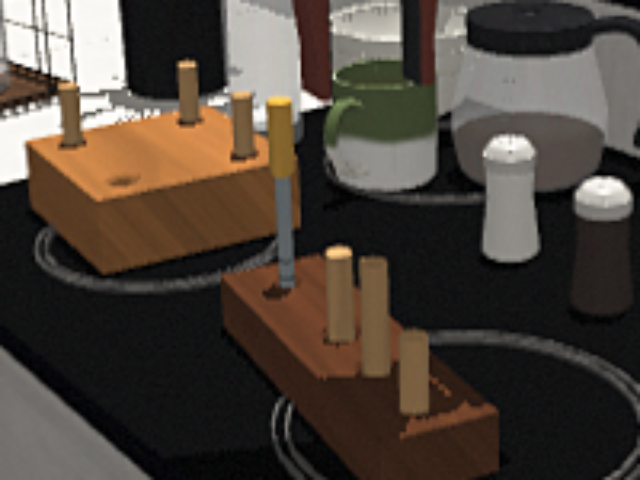

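The rod stands upright in its hole again (crop (282,190)), and the middle post (374,315) is visibly the tallest. Now I'll take the long post, carry it above the rod, and seat it.

Run:
```python
from h import *
np.set_printoptions(precision=2,suppress=True)
X,Y=439.4,-278.7; SX,SY=447.4,39.4
print(env.move_l([X,Y,61.3],rate=100,f_stop=8))
env.set_gripper(8); env.hold(.1)
s=env.read_state(); print(s["tool_pos"],s["width"],s["force"],s["time_s"]); off=s["tool_pos"][2]-8
env.move_l([X,Y,255],rate=150)
env.move_l([SX,SY,255],rate=250)
env.move_l([SX,SY,56+off+8],rate=130); env.hold(.2)
s=env.read_state(); print("above",s["tool_pos"],s["force"],s["time_s"])
hit=env.move_l([SX,SY,12+off-3],rate=15,f_stop=5)
s=env.read_state(); print(hit,"foot",s["tool_pos"][2]-off,s["tool_pos"],s["force"],s["wrist_torque"],s["time_s"])
```

```text
False
[ 439.39 -278.69   61.33] 15.235656665882358 [0.37 0.28 1.6 ] 32.2583
above [447.82  39.43 117.9 ] [ 0.02 -0.15 -0.04] 36.5333
True foot 11.961525848700418 [447.5   39.4   65.29] [-0.33  1.03  6.02] [-0.08  0.26 -0.01] 39.5917
```

Seated: the foot is at z = 12.0 mm. I'll release, retreat and check.

Run:
```python
from h import *
np.set_printoptions(precision=2,suppress=True)
env.set_gripper(45); env.move_l([447.4,39.4,240],rate=130); env.hold(.3)
im=env.camera("side"); p=proj(cam("side"),[[460,-80,80]])[0].astype(int); cv2.imwrite("pics/e.png",cv2.resize(im[p[1]-90:p[1]+90,p[0]-120:p[0]+120],(640,480)))
s=env.read_state(); print(s["tool_pos"],s["force"],s["time_s"])
```

```text
[447.32  39.4  239.77] [0.51 0.24 0.33] 42.0917
```

View pics/e.png

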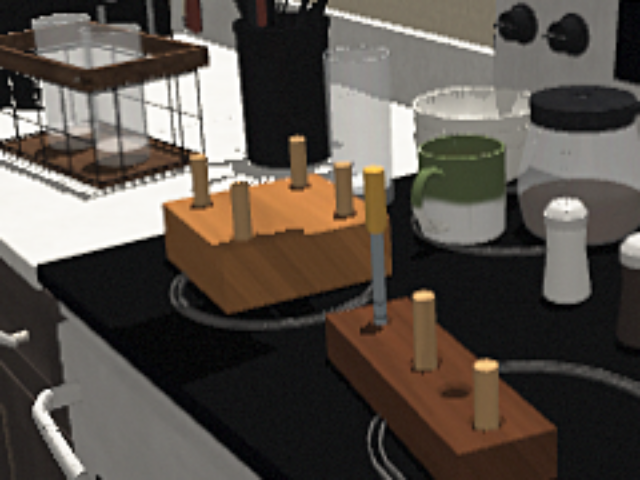

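The new post at (241,210) stands level with the other three. The rod (376,245) and the other two posts (424,330) and (486,395) are upright in the rack.

```bash
python3 -c "
from station import env
print(env.sign_off())"
```

```text
the job is handed in; nothing more can be done
None
```

The job is handed in at about 42 s of the 72 s allowed: the rod measured a 44 mm socket and is back in its rack hole, the long post stands in the socket level with the other three, and the short and medium posts are still in the rack.

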